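Lock the drive collar on the flat of a mixer shaft

ROBOT

A 6-joint arm with a two-finger parallel gripper is mounted at the origin on the work surface. World frame = base frame: x ahead of the robot, y to its left, z up, the work surface at z = 0. Lengths are in m, angles in rad, forces in N, time in s.
With the tool pointing down it reaches from about 0.4 to 0.825 m from the base axis. Payload 7 kg.
Tool frame: the origin (TCP) lies at the very end of the fingers, on their centre line; the grasp point (between the pads) lies 19 mm behind it; z points along the fingers, x is the direction in which the jaws open and shut, and the axes are right-handed (so a half turn about z gives the same grasp; the last joint's range is limited). The gripper opens to 88 mm and grips with 3 to 60 N. Pads are 19 mm wide; open, the fingers measure 130 mm over their backs; the gripper's body (78 mm by 193 mm) begins 47 mm behind the grasp point.
Start: joints at [1.436, 0.359, 0.012, 0, -1.224, -0.288], TCP at [0.277, 0.616, 0.227] pointing down, gripper open.
Joint ranges: [-3.07, 3.07], [-1.43, 2.12], [-1.02, 1.25], [-3.03, 1.67], [-3.05, -0], [-3.03, 3.03]. Speed limits (rad/s): [2.39, 2.39, 3.01, 3.14, 3.14, 3.14].

INTERFACE

Orientations are given as [roll, pitch, yaw] about the fixed x, y, z axes, in that order (R = Rz(yaw) Ry(pitch) Rx(roll)).
In Python, from station import telemetry, grab_frame, arm, regions_of, pinpoint gives the robot as it stands. The module is installed in compiled form; this text tells all that it offers.
- The arm moves only by the shell command python3 -m inch 'ROWS' [FORCE]. ROWS is text: rows parted by semicolons, each of 7 numbers parted by spaces: the opening, from 0 (shut) to 1 (fully open), then the shift along the world's x, y, z in cm, then the turn, a rotation vector about the world's x, y, z in degrees. A call has 1 to 12 rows; each row is the pose to reach, as a shift and turn from the pose measured when the call began; what a row does not reach only later rows make up. A row lasts 1/8 s, in which the tool goes at most 62.5 mm and 10.7 degrees, less where a joint would pass 70% of its speed; a pose out of reach is approached as far as the arm can. A call with a gripper value outside its range is refused whole. The fingers move at their own pace and stop on an object; FORCE is the grip in N (left out, the last holds). Time passes only in rows, so rows that repeat a pose let the fingers close. It gives the time, the measured TCP pose, the force and the opening at its end, in the units of the state.
- telemetry.get_state(): the state, without advancing time (a new reading comes with each control period).
- grab_frame(name): name is "side" or "top" or "wrist"; returns a dict with "pixels" (384x512x3 uint8, red, green, blue), "fx", "fy", "cx", "cy" (pixels), "dist_coeffs" ([k1, k2, p1, p2, k3] as OpenCV has them; the pictures are not rectified), "R" (3x3) and "t" (3): a world point X has camera coordinates R X + t. Camera axes: x right, y down, z forward; pixel columns grow to the right and rows downward; lengths in m; the calibration is good to about 2 mm. A picture is of the moment at which its call begins. There is no depth.
- arm.job_done(): hands the job in, once; it reports no verdict.
Trained networks look in the newest picture that a camera, given by its name, has taken for a name from the list of things; names that differ only in an ending like _2 or _b are one class to them, and where a whole thing is asked for, a point or a joint stands for the part that bears it (a point fixed in the world has none). Each returns a list of dicts, best first, with "p" (0 to 1); they miss things now and then, are a little off and sometimes report something else, mostly with a low value. They report only what shows in the picture. A call takes as long as a camera call.
- regions_of(camera, name): "pixels" (384x512 bool, what is visible of it) and "bbox" ([left, top, right, bottom] in pixels, round what is visible of it).
- pinpoint(camera, name): "location" ([column, row] in pixels: a listed point, or the origin of a listed thing).
The state is a dict: "t": time; "q": joint angles; "qd": joint speeds; "joint_efforts": joint torques, N m; "eef_pos": TCP position; "ee_rot": TCP orientation; "force": force on the tool from outside, world axes, zero at the start; "moment": the same for the moment, N m; "width": finger opening in m.
Only numpy, scipy, OpenCV 4.12 (cv2) and the standard library are available. Lean on these libraries where they do the work, as an engineer would, in place of code of your own. Each camera call takes 0.05 s, during which the arm holds its last target. There are 200 camera calls.

TASK

On the tube-mixer drive, turn the blue collar until its black thumb screw squarely faces the flat of the shaft (the flat carries a red line), then tighten the thumb screw clockwise onto the flat and let go: firmly finger-tight, about 0.13 N m more than it takes to turn it freely. Do not overtighten it (0.2 N m more marks the shaft), do not drag the braked shaft round, and leave the loose things on the bench where they are.

Things in the scene. Friction and masses are not known exactly. Their poses are not given: they have to be found in the camera images.
- drive: Mixer drive fixed to the bench. Origin under its middle, on the bench; z up, y along the shaft to the blue-grey motor housing (from y +118 to +225 mm, 155 mm high, 120 wide), x level across the shaft, away from the robot. Base plate 220 by 460 mm, 12 thick. Grey bearing block 123 mm high, 34 thick, at y -130 mm. Shaft axis 100 mm above the bench, within 1.5 mm.
- collar: Blue collar, 60 mm diameter, 30 mm wide, with a boss that reaches 36 mm from the axis under the screw. Origin at its middle on the shaft's axis, above the drive's origin; y along the shaft, z points out along the thumb screw. It turns about the shaft only and stays where it is left (0.1 N m of drag). Push the screw's head to turn it.
- screw: Thumb screw. Origin at the centre of its black bar head: 34 mm along its x, 12 mm along y (pinch here), 20 mm along z. z points outward along the screw; head centre 62 to 63 mm from the shaft's axis at first. It starts leaning 0.75 to 1.1 rad from upright to the drive's -x side. Clockwise seen from outside drives it in, 2.5 mm per radian; a stiff thread drags 0.26 N m both ways.
- shaft: Steel D-shaft, 24 mm diameter, held by a 1.5 N m brake. Origin on its axis, mid collar; y along the shaft; z is the way its flat faces, up to 0.3 rad either side of upright. Screw tip meets the flat after 1.2 to 2.9 rad of turning (not known beforehand, found by feel; never sooner); from there the torque climbs by about 0.3 N m per radian. The screw stays where it is left.
- shaft_flat (a point): Mid point of the bare flat, 60 mm along -y from the collar's middle, 10 mm from the shaft's axis. The flat is 13 mm wide, 2 mm deep, along the whole shaft, with a red line down its middle; z is the way it faces.
- spare_collar: Bystander: a spare blue collar lying on the base plate, ring 60 mm across, 30 mm high; origin at its underside.
- spare_screw: Bystander: a spare thumb screw lying on the base plate, 34 mm by 40 mm, 12 mm high; origin at its underside.
- amber_bottle: Bystander: amber reagent bottle, 72 mm diameter, 160 mm high; origin at its underside.
- beaker: Bystander: glass beaker, 72 mm diameter, 90 mm high; origin at its underside.
- driver: Bystander: screwdriver, 170 mm long; origin at its underside.
- tally: Bystander: beige hand counter, 72 mm diameter, 32 mm high; origin at its underside.
- sample_jar: Bystander: small glass jar with blue lid, 56 mm diameter, 70 mm high; origin at its underside.

How it is judged:
By the outcome, as a careful person would: the job done as asked, in the order asked, and still so for the second after the job is handed in, with the robot touching nothing.
It also fails if it takes over 72 s, if anything falls off the work surface, if the arm or the gripper's body presses on something with over 40 N, if the wrist force passes 120 N, or if a joint passes its speed limit or range.

## Working session

There is one attempt and no reset: what is moved stays moved. The work goes in short steps, Python scripts to look and compute and a shell command to move; the robot and the scene stay as the last step left them, time stands still between calls to the robot, and variables do not carry over. Pictures are saved under pics/ and viewed, about 8 in all and at most 12, crops included, and the job is handed in when it is done.

```bash
mkdir -p pics
cat > h.py <<'E'
import numpy as np, cv2
from station import telemetry, grab_frame, arm, regions_of, pinpoint
from scipy.spatial.transform import Rotation as Ro
np.set_printoptions(precision=4,suppress=True)
def K(f): return np.array([[f['fx'],0,f['cx']],[0,f['fy'],f['cy']],[0,0,1.]])
def ray(f,px):
    u=cv2.undistortPoints(np.array([[px]],float),K(f),np.array(f['dist_coeffs'],float))[0,0]
    R=np.array(f['R']);t=np.array(f['t'])
    d=R.T@np.array([u[0],u[1],1]); return -R.T@t, d/np.linalg.norm(d)
def proj(f,X):
    return cv2.projectPoints(np.array(X,float).reshape(-1,1,3),cv2.Rodrigues(np.array(f['R'],float))[0],np.array(f['t'],float),K(f),np.array(f['dist_coeffs'],float))[0][:,0]
def tri(rs):
    A=sum(np.eye(3)-np.outer(d,d) for o,d in rs);b=sum((np.eye(3)-np.outer(d,d))@o for o,d in rs)
    X=np.linalg.solve(A,b); return X,[np.linalg.norm((np.eye(3)-np.outer(d,d))@(X-o))*1000 for o,d in rs]
def save(f,n): cv2.imwrite('pics/'+n,f['pixels'][:,:,::-1])
E
python3 - <<'E'
from h import *
s=telemetry.get_state();print({k:np.array(v) for k,v in s.items()})
F={c:grab_frame(c) for c in('side','top','wrist')}
a=np.hstack([F['side']['pixels'],F['top']['pixels']]);a=cv2.resize(a,(800,300))
b=cv2.resize(F['wrist']['pixels'],(400,300));o=np.zeros((600,800,3),np.uint8);o[:300]=a;o[300:,:400]=b
cv2.imwrite('pics/a.png',o[:,:,::-1])
D={}
for n in('drive','collar','screw','shaft','shaft_flat','spare_collar','spare_screw','amber_bottle','beaker','driver','tally','sample_jar'):
    rs=[]
    for c in ('side','top'):
        r=pinpoint(c,n)
        if r: rs.append(ray(F[c],r[0]['location'])); print(n,c,np.array(r[0]['location']),round(r[0]['p'],2),[np.round(q['p'],2) for q in r[1:]])
    if len(rs)>1: X,e=tri(rs);print('   ',X,np.array(e))
E
```

```text
{'t': array(0.), 'q': array([ 1.4361,  0.3594,  0.0111, -0.0004, -1.2241, -0.2881]), 'qd': array([ 0.0007, -0.0001,  0.0014, -0.0003,  0.0006,  0.0005]), 'joint_efforts': array([ -0.0001, -58.2708,  29.3061,   6.9969,   0.0069,  -0.0002]), 'eef_pos': array([0.2768, 0.6151, 0.2256]), 'ee_rot': array([-3.1415, -0.0016, -1.9938]), 'force': array([-0.2415,  0.3624, -0.2106]), 'moment': array([-0.0443,  0.0332,  0.0121]), 'width': array(0.0878)}
drive side [248.2 222.8] 0.91 []
drive top [271.1 205.2] 0.84 []
    [ 0.508  -0.0462  0.0062] [4.5904 4.5904]
collar side [249.5 206.5] 0.5 []
collar top [269.4 200.8] 0.66 [np.float64(0.64)]
    [ 0.5163 -0.0391  0.083 ] [3.045 3.045]
screw side [234.5 202.6] 0.64 [np.float64(0.45), np.float64(0.33)]
screw top [272.9 216.2] 0.55 []
    [ 0.4615 -0.0478  0.1438] [0.1217 0.1217]
shaft side [245.7 206.3] 0.98 []
shaft top [318.9 230.5] 0.58 [np.float64(0.57)]
    [ 0.4251 -0.1753  0.2958] [20.3076 20.3076]
shaft_flat side [258.  219.2] 0.83 []
shaft_flat top [290.4 204.4] 0.68 [np.float64(0.54)]
    [ 0.5058 -0.1095  0.108 ] [3.9868 3.9868]
spare_collar side [246.6 274.9] 0.88 []
spare_collar top [320.4 231.8] 0.59 []
    [ 0.416  -0.2187  0.0126] [4.3773 4.3773]
spare_screw top [320.7 194.2] 0.47 [np.float64(0.26)]
amber_bottle side [294.5 354.5] 0.74 []
amber_bottle top [397.1 220.7] 0.77 []
    [ 0.4413 -0.4889  0.0122] [1.5368 1.5368]
beaker side [236.8 117.8] 0.83 []
beaker top [130.2 163.3] 0.77 []
    [ 0.685   0.4728 -0.0088] [3.0253 3.0253]
driver side [343.8 308.8] 0.61 []
driver top [375.6 169.2] 0.52 []
    [ 0.6329 -0.4323 -0.0029] [0.5207 0.5207]
tally side [217.8 127.9] 0.48 [np.float64(0.47)]
tally top [395.1 218.4] 0.63 [np.float64(0.57)]
    [ 0.3925 -0.2553  0.6444] [18.177 18.177]
sample_jar side [180.2 134.6] 0.62 [np.float64(0.46)]
sample_jar top [123.1 232.3] 0.56 []
    [ 0.4343  0.5013 -0.0291] [1.3899 1.3899]
```

View pics/a.png

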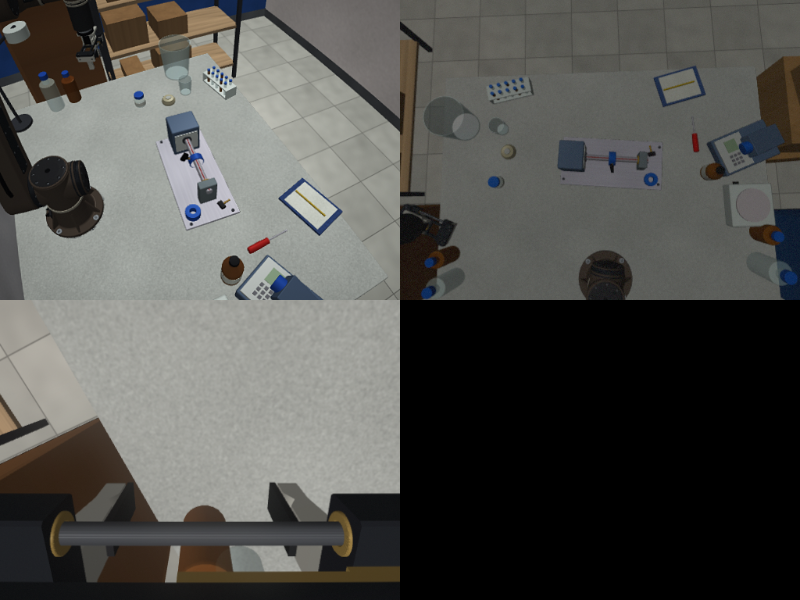

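Run:
```python
from h import *
s=telemetry.get_state();f=grab_frame('wrist')
T=Ro.from_euler('xyz',s['ee_rot']).as_matrix()
R=np.array(f['R']);c=-R.T@np.array(f['t'])
print('cam in tool',T.T@(c-s['eef_pos']),'\n cam axes in tool (cols)\n',T.T@R.T,f['fx'],f['cx'],f['cy'],f['dist_coeffs'])
F=grab_frame('side')
for c in('side','top'):
    g=grab_frame(c);print(c,-np.array(g['R']).T@g['t'],g['fx'])
for c,n in(('side','screw'),('top','screw'),('side','collar'),('top','collar')):
    for r in pinpoint(c,n): print(c,n,r['location'],r['p'])
```

```text
cam in tool [ 0.     -0.0834 -0.1581] 
 cam axes in tool (cols)
 [[ 1.      0.0001 -0.0011]
 [ 0.0002  0.9516  0.3072]
 [ 0.0011 -0.3072  0.9516]] 344.6222638277262 257.4076919859942 189.17048714826947 [-0.0106  0.      0.      0.      0.    ]
side [ 0.2352 -0.7149  1.072 ] 387.67883421771523
top [ 0.365  -0.0102  1.3487] 374.63171842978335
side screw [234.8, 202.4] 0.49
top screw [275.0, 218.3] 0.36
side collar [249.7, 203.9] 0.5
top collar [272.1, 204.4] 0.45
```

```bash
python3 -m inch '1 0 0 6 0 0 0; 1 2 -6 9 0 0 0; 1 3 -12 12 0 0 0; 1 4 -18 12 0 0 0; 1 5 -24 12 0 0 0; 1 6 -30 12 0 0 0; 1 7 -36 12 0 0 0; 1 8 -42 12 0 0 0; 1 9 -48 12 0 0 0; 1 10 -54 12 0 0 0; 1 11 -60 12 0 0 0; 1 12 -66 12 0 0 0'
```

```text
t: 3.25
eef_pos: [0.3968, -0.0464, 0.3472]
ee_rot: [-3.14, 0.001, -1.993]
force: [1.0, -0.1, -0.6]
width: 0.0876
```

Run:
```python
from h import *
f=grab_frame('wrist');save(f,'b.png');print(telemetry.get_state()['q'])
for n in('drive','collar','screw','shaft','shaft_flat'):
    for r in pinpoint('wrist',n): print(n,r['location'],r['p'])
```

```text
[ 0.37   -0.1805 -0.3233  0.0018 -1.4283  0.7728]
drive [227.0, 62.1] 0.72
collar [213.5, 55.1] 0.93
screw [226.7, 100.4] 0.55
shaft [213.9, 56.9] 0.75
shaft_flat [267.5, 36.9] 0.78
```

View pics/b.png

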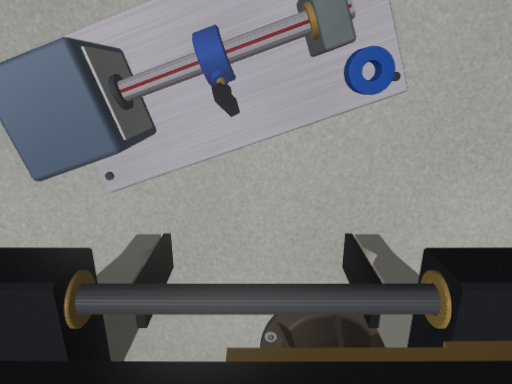

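```bash
python3 -m inch '1 3 0 -3 0 0 8; 1 7 -0.5 -6 0 0 16; 1 10 -1 -9 0 0 24; 1 10 -1 -9 0 0 24; 1 10 -1 -9 0 0 24'
python3 - <<'E'
from h import *
f=grab_frame('wrist');save(f,'c.png');s=telemetry.get_state();print(s['q'],s['force'],s['moment'])
for n in('drive','collar','screw','shaft','shaft_flat'):
    for r in pinpoint('wrist',n): print(n,r['location'],r['p'])
np.save('c.npy',f,allow_pickle=True)
E
```

```text
t: 4.18
eef_pos: [0.497, -0.0525, 0.257]
ee_rot: [-3.142, 0.0, -1.573]
force: [-0.2, -0.8, 0.3]
width: 0.0877
[ 0.2882  0.0455 -0.3163 -0.0001 -1.2075  1.28  ] [-0.6036 -0.0339  0.1534] [-0.0325  0.016  -0.0233]
drive [253.2, 135.4] 0.67
collar [252.4, 149.3] 0.59
screw [242.6, 216.0] 0.84
shaft_flat [317.0, 160.6] 0.6
```

View pics/c.png

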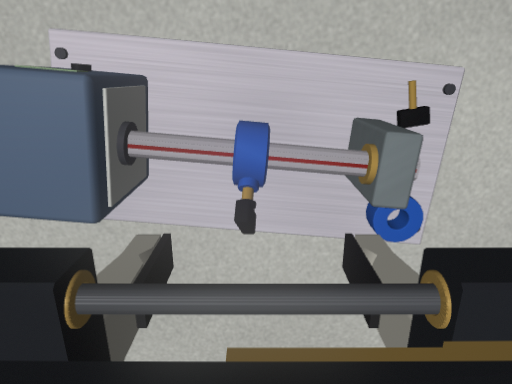

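Run:
```python
from h import *
f=np.load('c.npy',allow_pickle=True).item();im=f['pixels'].astype(int)
def atz(px,z):
    o,d=ray(f,px);return o+d*(z-o[2])/d[2]
for p in((51,30),(464,69),(424,243)): print('corner',atz(p,.012))
red=(im[...,0]-im[...,1]>50)&(im[...,0]-im[...,2]>50); red[:,:130]=0;red[:,365:]=0;red[:125]=0;red[175:]=0
ys,xs=np.nonzero(red);print(len(xs))
for c in (150,180,210,285,310,335,350):
    r=ys[xs==c]; 
    print(c,r,im[125:190,c].sum(1).tolist() if c in(180,310) else '')
big=cv2.resize(f['pixels'][110:240,120:380],None,fx=3,fy=3,interpolation=cv2.INTER_CUBIC);cv2.imwrite('pics/d.png',big[:,:,::-1])
```

```text
corner [0.631  0.1695 0.012 ]
corner [ 0.59   -0.2816  0.012 ]
corner [ 0.3765 -0.2679  0.012 ]
616
150 [146 147 148] 
180 [149 150 151] [531, 530, 531, 543, 545, 533, 529, 544, 556, 512, 385, 384, 407, 413, 436, 453, 453, 445, 439, 461, 461, 456, 440, 357, 242, 240, 255, 363, 477, 478, 465, 460, 426, 340, 327, 337, 442, 527, 532, 532, 529, 532, 536, 544, 550, 537, 524, 524, 529, 529, 535, 543, 535, 532, 533, 538, 535, 529, 529, 529, 535, 540, 534, 533, 536]
210 [151 152 153] 
285 [158 159 160] 
310 [160 161 162] [518, 533, 532, 531, 526, 531, 532, 532, 531, 526, 518, 510, 516, 524, 531, 528, 523, 524, 535, 546, 518, 409, 359, 408, 410, 429, 453, 455, 457, 457, 458, 455, 455, 466, 420, 224, 230, 230, 336, 462, 463, 462, 456, 433, 356, 330, 337, 432, 525, 526, 524, 530, 532, 532, 519, 522, 525, 517, 518, 515, 513, 514, 523, 528, 526]
335 [162 163 164] 
350 [164 165 166]
```

View pics/d.png

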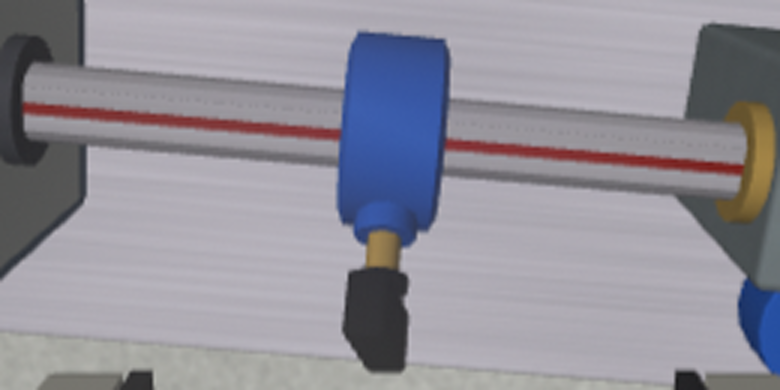

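```bash
cat > fit.py <<'E'
from h import *
from scipy.optimize import least_squares
def fitflat(f,cols,lo,hi,z0=.1,thr_up=465,thr_dn=430,x0=.501,y0=-.046,dy=(-.1,.1)):
    im=f['pixels'].astype(float);M=[]
    for c in cols:
        col=im[:,c];w=np.clip(col[:,0]-col[:,1:].max(1)-15,0,None);w[:lo]=0;w[hi:]=0
        if w.sum()<40: continue
        r=(w*np.arange(384)).sum()/w.sum();s=col.sum(1)
        i=int(r)-24
        while s[i]>thr_up:i+=1
        u=i-1+(s[i-1]-thr_up)/(s[i-1]-s[i])
        j=int(r)+24
        while s[j]>thr_dn:j-=1
        d=j+(thr_dn-s[j])/(s[j+1]-s[j])
        M.append((c,u,r,d))
    M=np.array(M)
    C=-np.array(f['R']).T@f['t']; ys=np.linspace(*dy,41)
    def model(p):
        x,yaw,phi=p[:3]; ax=np.array([-np.sin(yaw),np.cos(yaw),0]);ex=np.array([np.cos(yaw),np.sin(yaw),0]);ez=np.array([0,0,1.])
        A=np.array([x,y0,z0]);P=A+ys[:,None]*ax
        v=C-A;b=np.arctan2(v@ex,v@ez);D=np.hypot(v@ex,v@ez);al=np.arccos(.012/D)
        n=lambda t:np.sin(t)*ex+np.cos(t)*ez
        out=[]
        for q in(P+.012*n(b+al),P+.010*n(phi),P+.012*n(b-al)):
            uv=proj(f,q);o=np.argsort(uv[:,0]);out.append(np.interp(M[:,0],uv[o,0],uv[o,1]))
        return np.array(out).T
    r=least_squares(lambda p:(model(p)-M[:,1:]).ravel(),[x0,-.09,0],loss='soft_l1',x_scale=[.01,.05,.1])
    e=model(r.x)-M[:,1:]
    return r.x,e.mean(0),e.std(0),M
E
python3 - <<'E'
from fit import *
f=np.load('c.npy',allow_pickle=True).item()
for z in(.0985,.1,.1015):
    x,m,s,M=fitflat(f,list(range(150,222,3))+list(range(280,345,3)),125,178,z);print(z,x,m,s,len(M))
# screw angle
A=np.array([x[0],-.046,.1]);yaw=-.0906
ex=np.array([np.cos(yaw),np.sin(yaw),0])
g={c:grab_frame(c) for c in('side','top')}
rs=[]
for c in('side','top','wrist'):
    F=g.get(c) or f
    r=regions_of(c,'screw')
    if r: m=r[0]['pixels'];yy,xx=np.nonzero(m);print(c,r[0]['bbox'],r[0]['p'])
    q=pinpoint(c,'screw')
    if q: rs.append(ray(F,q[0]['location']));print(q[0]['location'])
X,e=tri(rs);print(X,e,'lean',np.arctan2((X-A)@ex,X[2]-.1),np.hypot((X-A)@ex,X[2]-.1))
for t in(-.75,-.9,-1.1): print(t,proj(f,A+.0625*(np.sin(t)*ex+np.array([0,0,np.cos(t)]))))
E
```

```text
0.0985 [ 0.5132 -0.0904 -0.0076] [ 0.2946  0.0001 -0.3038] [0.0976 0.0698 0.0857] 46
0.1 [ 0.5135 -0.0904 -0.0063] [ 0.2338  0.0001 -0.241 ] [0.0976 0.0698 0.0857] 46
0.1015 [ 0.5139 -0.0904 -0.0051] [ 0.1724  0.0001 -0.1777] [0.0976 0.0698 0.0857] 46
side [231.9, 196.5, 242.9, 205.4] 0.46
[234.1, 203.5]
top [269.6, 210.2, 274.8, 221.4] 0.48
[270.9, 213.5]
wrist [234.7, 198.0, 257.6, 234.7] 0.69
[242.6, 216.0]
[ 0.4661 -0.0407  0.132 ] [np.float64(4.137241181363951), np.float64(5.637108956240718), np.float64(2.4004324167915554)] lean -0.9839556128060385 0.05775027668522512
-0.75 [[245.605  214.3053]]
-0.9 [[245.3006 218.1106]]
-1.1 [[245.1192 220.505 ]]
```

```bash
python3 -m inch '0 -4 0.5 0 0 0 0; 0 -8.2 1.1 0 0 0 0; 0 -8.2 1.1 -4 0 0 0; 0 -8.2 1.1 -8 0 0 0; 0 -8.2 1.1 -12 0 0 0; 0 -8.2 1.1 -12.5 0 0 0; 0 -7 1 -12.5 0 0 0;  0 -6 0.9 -12.5 0 0 0; 0 -5 0.8 -12.3 0 0 0; 0 -5 0.8 -12.3 0 0 0' 10;  python3 - <<'E'
from h import *
f=grab_frame('wrist');save(f,'e.png');print(telemetry.get_state()['force'])
for n in('collar','screw','shaft_flat'):
    for r in pinpoint('wrist',n): print(n,r['location'],r['p'])
E
```

```text
t: 6.12
eef_pos: [0.4462, -0.045, 0.1338]
ee_rot: [3.139, 0.003, -1.576]
force: [-10.0, 11.9, 5.5]
width: 0.0109
[-8.4565 10.4498  4.2328]
collar [259.5, 106.8] 0.61
screw [250.2, 212.2] 0.89
shaft_flat [375.4, 124.0] 0.92
```

View pics/e.png

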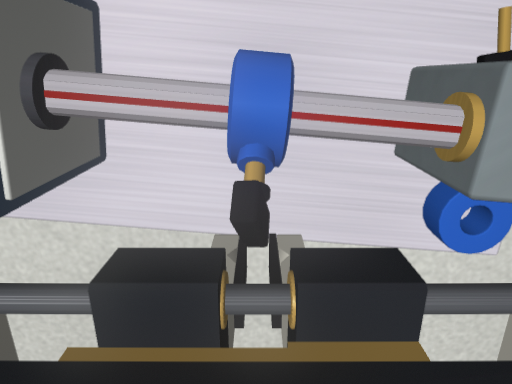

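```bash
python3 -m inch '0.3 0 0 0 0 0 0; 0.3 -0.3 0.2 0 0 0 0; 0.2 -3 0.4 0 0 0 0; 0 -3 0.4 0 0 0 0; 0 -3 0.4 0 0 0 0; 0 -3 0.4 0 0 0 0' 20
```

```text
t: 7.08
eef_pos: [0.417, -0.0409, 0.1342]
ee_rot: [3.141, 0.003, -1.576]
force: [-0.5, 0.8, 0.5]
width: 0.0005
```

```bash
python3 -m inch '0 1 0 0 0 0 0; 0 2 0 0 0 0 0; 0 2.7 0 0 0 0 0; 0 3.4 0 0.3 0 0 0; 0 4 0 0.6 0 0 0; 0 4.6 0 1 0 0 0; 0 5.2 0 1.3 0 0 0; 0 5.2 0 1.3 0 0 0';  python3 - <<'E'
from h import *
f=grab_frame('wrist');save(f,'f.png');print(telemetry.get_state()['force']);np.save('f.npy',f,allow_pickle=True)
for n in('collar','screw','shaft_flat'):
    for r in pinpoint('wrist',n): print(n,r['location'],r['p'])
E
```

```text
t: 8.07
eef_pos: [0.4689, -0.0417, 0.1471]
ee_rot: [3.139, 0.001, -1.576]
force: [-2.1, -1.1, 1.1]
width: 0.0003
[-2.6054 -0.5557  0.3752]
collar [264.7, 147.7] 0.55
screw [263.8, 204.2] 0.88
shaft_flat [369.3, 158.5] 0.79
```

View pics/f.png

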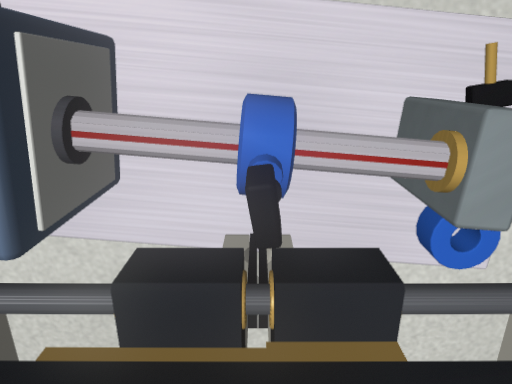

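```bash
python3 - <<'E'
from h import *
f=np.load('f.npy',allow_pickle=True).item()
o,d=ray(f,[263.8,204.2]);yaw=-.0904;ex=np.array([np.cos(yaw),np.sin(yaw),0]);A=np.array([.5135,-.046,.1])
s=np.linspace(.1,.4,3001);P=o+s[:,None]*d-A;u=P@ex;v=P[:,2];r=np.hypot(u,v);i=np.argmin(abs(r-.0625));print(r[i],np.arctan2(u[i],v[i]),P[i]+A)
E
python3 -m inch '0 0.5 0 0.5 0 0 0; 0 1 0 0.8 0 0 0; 0 1.2 0 0.9 0 0 0; 0 1.2 0 0.9 0 0 0; 0.3 -1.5 0 0.9 0 0 0; 0.6 -1.5 0 5 0 0 0; 1 1 0 11 0 0 0; 1 4 0 11 0 0 0; 1 4 0 11 0 0 0; 1 4 0 11 0 0 0'
python3 - <<'E'
from fit import *
f=grab_frame('wrist');save(f,'g.png');np.save('g.npy',f,allow_pickle=True)
print(telemetry.get_state()['q'])
for n in('collar','screw','shaft_flat'):
    for r in pinpoint('wrist',n): print(n,r['location'],r['p'])
E
```

```text
0.06250236511002769 -0.23911859600142615 [ 0.4988 -0.0444  0.1607]
t: 9.52
eef_pos: [0.5083, -0.0411, 0.2562]
ee_rot: [3.139, 0.002, -1.576]
force: [0.3, -0.0, 0.2]
width: 0.0545
[ 0.3025  0.0669 -0.2951 -0.0032 -1.211   1.2641]
collar [261.0, 161.6] 0.81
screw [263.8, 189.6] 0.88
shaft_flat [330.3, 172.4] 0.77
```

View pics/g.png

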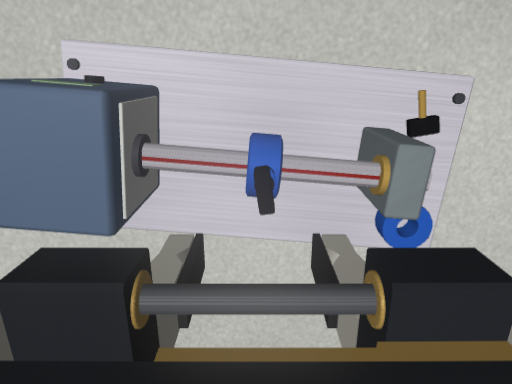

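```bash
cat > box.py <<'E'
from fit import *
from scipy.optimize import minimize
def fitbox(f,win,yaw=-.0904,A=(.5135,-.046,.1),l0=-.1,s0=0.,rad=.0625,fixl=None):
    im=f['pixels'].astype(int);m=np.zeros((384,512),bool);c0,r0,c1,r1=win
    m[r0:r1,c0:c1]=(im.max(2)<75)[r0:r1,c0:c1]
    n,lab,st,_=cv2.connectedComponentsWithStats(m.astype(np.uint8));m=lab==1+np.argmax(st[1:,4])
    ax=np.array([-np.sin(yaw),np.cos(yaw),0]);ex=np.array([np.cos(yaw),np.sin(yaw),0]);ez=np.array([0,0,1.])
    B=np.array([[i*.017,j*.006,k*.010] for i in(-1,1) for j in(-1,1) for k in(-1,1)])
    def corners(p):
        l,s,dy=p[:3];l=l if fixl is None else fixl;z=np.sin(l)*ex+np.cos(l)*ez;x0=np.cos(l)*ex-np.sin(l)*ez
        x=np.cos(s)*x0+np.sin(s)*ax;y=np.cross(z,x)
        return np.array(A)+dy*ax*.01+(rad)*z+B@np.array([x,y,z])
    def cost(p):
        h=cv2.convexHull(proj(f,corners(p)).astype(np.float32))
        k=np.zeros((384*4,512*4),np.uint8);cv2.fillConvexPoly(k,np.round(h*4+1.5).astype(int),1)
        k=cv2.resize(k.astype(np.float32),(512,384),interpolation=cv2.INTER_AREA)
        return abs(k-m).sum()/m.sum()
    best=min((minimize(cost,[l0+a,s0+b,0],method='Nelder-Mead',options=dict(initial_simplex=[[l0+a,s0+b,0],[l0+a+.15,s0+b,0],[l0+a,s0+b+.3,0],[l0+a,s0+b,.5]])) for a in(-.15,.15) for b in(-.3,0,.3)),key=lambda r:r.fun)
    return best.x,best.fun,m.sum()
E
python3 - <<'E'
from box import *
f=np.load('g.npy',allow_pickle=True).item();h=np.load('f.npy',allow_pickle=True).item()
print('g',*fitflat(f,list(range(165,240,3))+list(range(290,355,3)),140,190)[:3])
print('f',*fitflat(h,list(range(95,225,3))+list(range(310,400,3)),120,180)[:3])
x=fitflat(f,list(range(165,240,3))+list(range(290,355,3)),140,190)[0]
for a in (x[0],x[0]+.002): print(fitbox(f,(240,150,300,225),x[1],(a,-.046,.1)))
E
```

```text
g [ 0.5136 -0.0904 -0.005 ] [-0.083   0.0001  0.0851] [0.0669 0.0524 0.0524]fit.py:14: RuntimeWarning: divide by zero encountered in scalar divide
  d=j+(thr_dn-s[j])/(s[j+1]-s[j])
  df = [f_eval - f0 for f_eval in f_evals]
Traceback (most recent call last):
  File "fit.py", line 27, in fitflat
    r=least_squares(lambda p:(model(p)-M[:,1:]).ravel(),[x0,-.09,0],loss='soft_l1',x_scale=[.01,.05,.1])
ValueError: Residuals are not finite in the initial point.
```

Run:
```python
from box import *
f=np.load('g.npy',allow_pickle=True).item();h=np.load('f.npy',allow_pickle=True).item()
x=fitflat(f,list(range(165,240,3))+list(range(290,355,3)),140,190)[0]
for a in (x[0],x[0]+.002): print(fitbox(f,(240,150,300,225),x[1],(a,-.046,.1)))
try: print('f',*fitflat(h,list(range(130,220,3))+list(range(315,380,3)),120,180,thr_up=480,thr_dn=430)[:3])
except Exception as e: print(h['pixels'][100:190,180].astype(int).sum(1).tolist())
```

```text
(array([-0.0583,  0.2114, -0.016 ]), np.float64(0.1536697247706422), np.int64(763))
(array([-0.0682,  0.1954,  0.0065]), np.float64(0.15997706422018348), np.int64(763))
f [ 0.5134 -0.0906 -0.0103] [-0.1017  0.0001  0.1059] [0.1022 0.0382 0.0875]
```

```bash
python3 -m inch '0.5 0.2 -0.5 0 0 0 3.5; 0.5 0.2 -0.5 -3 0 0 6.5; 0.5 0.2 -0.5 -6 0 0 6.5; 0.5 0.2 -0.5 -9 0 0 6.5; 0.5 0.2 -0.5 -10.8 0 0 6.5; 0.5 0.2 -0.5 -10.8 0 0 6.5' 8
python3 - <<'E'
from h import *
s=telemetry.get_state();print(s['q'],s['force'],s['moment'],s['joint_efforts'])
f=grab_frame('wrist');save(f,'h.png')
E
python3 -m inch '0.1 0 0 0 0 0 0; 0 0 0 0 0 0 0; 0 0 0 0 0 0 0; 0 0 0 0 0 0 0; 0 0 0 0 0 0 0; 0 0 0 0 0 0 0'
python3 - <<'E'
from h import *
s=telemetry.get_state();print(s['q'],s['force'],s['moment'],s['width'])
E
```

```text
t: 10.48
eef_pos: [0.5091, -0.0464, 0.1476]
ee_rot: [3.137, 0.002, -1.462]
force: [-0.2, 0.5, 0.8]
width: 0.044
[ 0.2916  0.1618 -0.4503 -0.0034 -0.9632  1.3895] [-0.1837  0.5466  0.8404] [-0.0506  0.0206 -0.0038] [ -0.0045 -37.6523  24.6697   5.7667   0.4225   0.0012]
t: 11.28
eef_pos: [0.5102, -0.0462, 0.1491]
ee_rot: [3.139, 0.002, -1.462]
force: [-1.4, 0.8, 4.3]
width: 0.0145
[ 0.2916  0.1605 -0.4483 -0.0028 -0.964   1.3895] [-1.4283  0.7765  4.2874] [ 0.3085  0.2265 -0.0244] 0.014462545559733756
```

View pics/h.png

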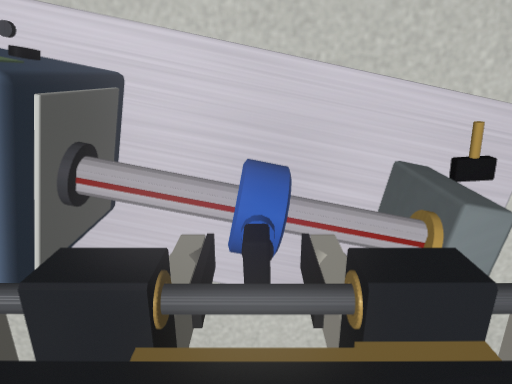

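```bash
python3 -m inch '0 0 0 0 0 0 0; 0 0 0 0 0 0 0; 0 0 0 0 0 0 0; 0 0 0 0 0 0 0' 60
python3 - <<'E'
from h import *
s=telemetry.get_state();print(s['q'],s['eef_pos'],s['force'],s['moment'],s['width'])
f=grab_frame('wrist');np.save('i.npy',f,allow_pickle=True)
from fit import *
for z in(.0985,.1):
    print(fitflat(f,list(range(110,215,3))+list(range(310,375,3)),160,255,z)[:3])
E
```

```text
t: 11.78
eef_pos: [0.5102, -0.0461, 0.1491]
ee_rot: [3.139, 0.002, -1.462]
force: [-1.7, 2.2, 3.5]
width: 0.0118
[ 0.2917  0.1605 -0.4483 -0.0029 -0.9641  1.3896] [ 0.5102 -0.0461  0.1491] [-1.6517  2.1709  3.4841] [0.4479 0.4457 0.1551] 0.011798901834624053fit.py:11: RuntimeWarning: divide by zero encountered in scalar divide
  u=i-1+(s[i-1]-thr_up)/(s[i-1]-s[i])
fit.py:14: RuntimeWarning: divide by zero encountered in scalar divide
  d=j+(thr_dn-s[j])/(s[j+1]-s[j])
  df = [f_eval - f0 for f_eval in f_evals]
Traceback (most recent call last):
  File "fit.py", line 27, in fitflat
    r=least_squares(lambda p:(model(p)-M[:,1:]).ravel(),[x0,-.09,0],loss='soft_l1',x_scale=[.01,.05,.1])
ValueError: Residuals are not finite in the initial point.
```

```bash
python3 -m inch '0 0.13 0 0 0.15 1.5 0; 0 0.26 0 0 0.3 3 0; 0 0.26 0 0 0.3 3 0; 0 0.26 0 0 0.3 3 0; 0.3 0.26 0 0 0.3 3 0; 0.6 0.26 0 0 0.3 3 0; 0.6 0.26 0 5 0.3 3 0; 0.6 0.2 0.5 10.8 0 0 -6; 0.6 0.2 0.5 10.8 0 0 -6; 0.6 0.2 0.5 10.8 0 0 -6'
python3 - <<'E'
from box import *
f=grab_frame('wrist');save(f,'j.png');np.save('j.npy',f,allow_pickle=True)
s=telemetry.get_state();print(s['q'],s['force'],s['moment'])
for n in('collar','screw','shaft_flat'):
    for r in pinpoint('wrist',n): print(n,r['location'],r['p'])
x=fitflat(f,list(range(165,235,3))+list(range(295,355,3)),140,195);print(*x[:3]);x=x[0]
print(fitbox(f,(240,150,300,225),x[1],(x[0],-.046,.1),0,.2))
crop=cv2.resize(f['pixels'][120:240,180:340],None,fx=5,fy=5,interpolation=cv2.INTER_CUBIC);cv2.imwrite('pics/j.png',crop[:,:,::-1])
E
```

```text
t: 13.08
eef_pos: [0.5116, -0.041, 0.2567]
ee_rot: [3.139, 0.003, -1.566]
force: [0.2, -0.1, -0.8]
width: 0.0522
[ 0.3003  0.0739 -0.2879 -0.0035 -1.2125  1.2762] [-0.9406  0.2219  0.6798] [-0.0333 -0.025  -0.0357]
screw [266.5, 187.8] 0.58
shaft_flat [330.5, 180.2] 0.84
[ 0.5136 -0.0906 -0.0079] [-0.0506  0.0001  0.052 ] [0.1155 0.078  0.0968]
(array([0.0233, 0.2161, 0.0251]), np.float64(0.14934738955823293), np.int64(747))
```

View pics/j.png

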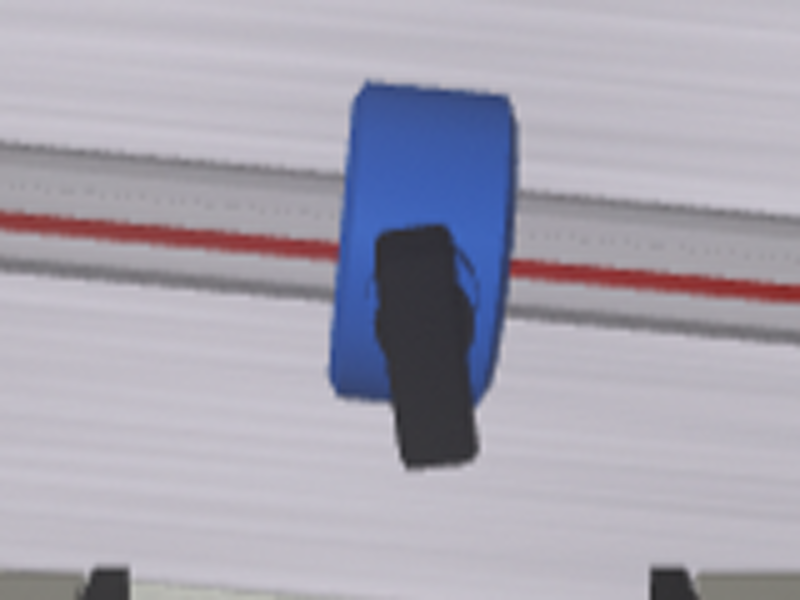

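```bash
sed -i 's/win,yaw=/win,sc=1.,yaw=/; s/B=np.array(\(.*\))$/B=sc*np.array(\1)/' box.py; grep -n 'B=' box.py
python3 - <<'E'
from box import *
for n in 'gj':
    f=np.load(n+'.npy',allow_pickle=True).item()
    x=fitflat(f,list(range(165,235,3))+list(range(295,355,3)),140,195)[0]
    for sc in(.85,.9,.95): r=fitbox(f,(240,150,300,225),sc,x[1],(x[0],-.046,.1),0,.2);print(n,sc,x[2],*r[:2])
E
```

```text
8:    B=sc*np.array([[i*.017,j*.006,k*.010] for i in(-1,1) for j in(-1,1) for k in(-1,1)])
g 0.85 -0.002792305508047439 [-0.0753  0.243   0.0039] 0.171281127129751
g 0.9 -0.002792305508047439 [-0.0603  0.2252  0.0068] 0.09813237221494102
g 0.95 -0.002792305508047439 [-0.0558  0.2145  0.0059] 0.08830275229357798
j 0.85 -0.007899647538729508 [-0.0118  0.2463  0.0013] 0.18507362784471218
j 0.9 -0.007899647538729508 [0.008  0.2267 0.0042] 0.10835006693440428
j 0.95 -0.007899647538729508 [0.0125 0.2216 0.0159] 0.08132530120481928
```

```bash
echo 'from h import *
s=telemetry.get_state();print("q6 %.4f"%s["q"][5],s["eef_pos"],s["force"],"M",s["moment"],"e6 %.3f"%s["joint_efforts"][5],"w",s["width"],s["t"])' > st.py
python3 -m inch '0.5 0.25 -0.5 -3 0 0 7; 0.5 0.25 -0.5 -7 0 0 7; 0.5 0.25 -0.5 -10.8 0 0 7; 0.5 0.25 -0.5 -10.8 0 0 7; 0.5 0.25 -0.5 -10.8 0 0 7' 60; python3 st.py
python3 -m inch '0 0 0 0 0 0 0; 0 0 0 0 0 0 0; 0 0 0 0 0 0 0; 0 0 0 0 0 0 0; 0 0 0 0 0 0 0' 60; python3 st.py
python3 -m inch '0 0 0 0 0 0 -4; 0 0 0 -0.02 0 0 -8; 0 0 0 -0.05 0 0 -12' 60; python3 st.py
```

```text
t: 13.9
eef_pos: [0.515, -0.0463, 0.1486]
ee_rot: [3.137, 0.001, -1.444]
force: [0.6, -0.1, 0.2]
width: 0.0435
q6 1.4096 [ 0.515  -0.0463  0.1486] [ 0.6421 -0.0531  0.238 ] M [-0.0438 -0.0768  0.0694] e6 0.003 w 0.043515900445923565 13.9
t: 14.52
eef_pos: [0.5152, -0.0463, 0.149]
ee_rot: [3.137, 0.001, -1.444]
force: [-2.0, 1.0, 4.2]
width: 0.0121
q6 1.4096 [ 0.5152 -0.0463  0.149 ] [-2.0145  1.0201  4.2466] M [ 0.3064  0.4749 -0.0239] e6 0.001 w 0.012149375890884018 14.525
t: 14.9
eef_pos: [0.5152, -0.0464, 0.1486]
ee_rot: [3.137, 0.0, -1.655]
force: [-0.6, 0.5, 3.1]
width: 0.0122
q6 1.1994 [ 0.5152 -0.0464  0.1486] [-0.6233  0.4921  3.0662] M [-0.2061  0.2459  0.2421] e6 0.659 w 0.012188444415235877 14.9
```

```bash
python3 -m inch '0 0 0 -0.04 0 0 -9; 0 0 0 -0.08 0 0 -18; 0 0 0 -0.12 0 0 -27; 0 0 -0.05 -0.16 0 0 -36; 0 0 -0.05 -0.2 0 0 -45; 0 0 -0.05 -0.2 0 0 -48' 60; python3 st.py
python3 -m inch '0.5 0 0 0 0 0 0; 0.5 0 0 0 0 0 0; 0.5 0 0 5 0 0 12; 0.5 0 0.5 10.8 0 0 22; 0.5 0 0.5 10.8 0 0 32; 0.5 0 0.5 10.8 0 0 42; 0.5 0 0.5 10.8 0 0 52; 0.5 0 0.5 10.8 0 0 52; 0.5 0 0.5 10.8 0 0 52'
python3 - <<'E'
from box import *
f=grab_frame('wrist');np.save('k.npy',f,allow_pickle=True)
s=telemetry.get_state();print(s['q'],s['eef_pos'],s['ee_rot'])
x=fitflat(f,list(range(165,225,3))+list(range(305,355,3)),140,195);print(*x[:3]);x=x[0]
for sc in (.92,.95): print(fitbox(f,(235,145,305,230),sc,x[1],(x[0],-.046,.1),0,-.8,rad=.06))
crop=cv2.resize(f['pixels'][120:240,180:340],None,fx=5,fy=5,interpolation=cv2.INTER_CUBIC);cv2.imwrite('pics/k.png',crop[:,:,::-1])
E
```

```text
t: 15.65
eef_pos: [0.5147, -0.0472, 0.1465]
ee_rot: [3.137, -0.001, -2.496]
force: [-0.1, -0.3, 0.8]
width: 0.0119
q6 0.3630 [ 0.5147 -0.0472  0.1465] [-0.1156 -0.3352  0.7869] M [-0.1764  0.5004  0.2305] e6 -0.264 w 0.011878952209688865 15.65
t: 16.77
eef_pos: [0.5147, -0.0421, 0.2544]
ee_rot: [3.137, -0.001, -1.592]
force: [0.3, 0.7, 0.2]
width: 0.0443
[ 0.2982  0.0807 -0.2852 -0.0009 -1.2094  1.2529] [ 0.5147 -0.0421  0.2544] [ 3.137  -0.0006 -1.5909]
[ 0.5136 -0.0902 -0.0098] [-0.1434 -0.0001  0.1446] [0.144  0.079  0.0853]
(array([ 0.0113, -0.7888,  0.0156]), np.float64(0.09444910514541387), np.int64(894))
(array([ 0.0126, -0.775 ,  0.0294]), np.float64(0.10032158836689038), np.int64(894))
```

View pics/k.png

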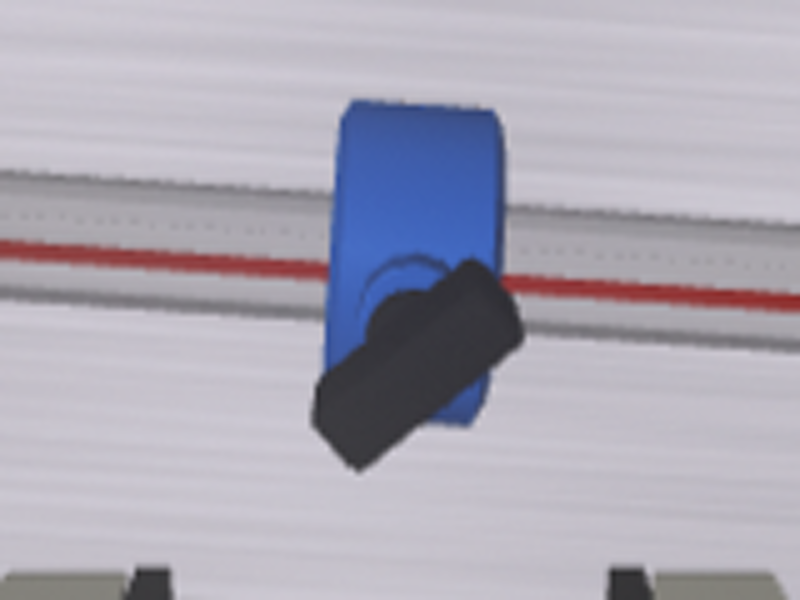

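```bash
python3 -m inch '0.5 -0.1 -0.2 0 0 0 -10; 0.5 -0.15 -0.4 -2 0 0 -20; 0.5 -0.15 -0.4 -4 0 0 -30; 0.5 -0.15 -0.4 -6 0 0 -40; 0.5 -0.15 -0.4 -7 0 0 -50; 0.5 -0.15 -0.4 -10.8 0 0 -50; 0.5 -0.15 -0.4 -10.8 0 0 -50; 0.5 -0.15 -0.4 -10.8 0 0 -50' 60; python3 st.py
python3 -m inch '0 0 0 0 0 0 0; 0 0 0 0 0 0 0; 0 0 0 0 0 0 0; 0 0 0 0 0 0 0; 0 0 0 0 0 0 0' 60; python3 st.py
python3 -m inch '0 0 0 -0.01 0 0 -3; 0 0 0 -0.03 0 0 -6; 0 0 0 -0.05 0 0 -9' 60; python3 st.py
```

```text
t: 17.82
eef_pos: [0.5139, -0.0462, 0.1474]
ee_rot: [3.138, -0.0, -2.464]
force: [-0.4, 0.5, 0.5]
width: 0.0439
q6 0.3916 [ 0.5139 -0.0462  0.1474] [-0.3581  0.5461  0.5112] M [ 0.0416 -0.0584 -0.021 ] e6 -0.021 w 0.04388910526077705 17.825
t: 18.45
eef_pos: [0.514, -0.0462, 0.1478]
ee_rot: [3.138, -0.0, -2.464]
force: [-1.0, -0.1, 4.6]
width: 0.0116
q6 0.3916 [ 0.514  -0.0462  0.1478] [-1.0318 -0.1453  4.6451] M [0.0672 0.4986 0.0917] e6 -0.079 w 0.011612850819556132 18.45
t: 18.82
eef_pos: [0.514, -0.0462, 0.1474]
ee_rot: [3.138, -0.0, -2.622]
force: [-1.1, 1.1, 1.7]
width: 0.0115
q6 0.2334 [ 0.514  -0.0462  0.1474] [-1.1477  1.0616  1.6793] M [0.1105 0.432  0.2915] e6 0.435 w 0.011495685026436536 18.825
```

```bash
python3 -m inch '0 0 0 -0.01 0 0 -3; 0 0 0 -0.03 0 0 -6; 0 0 0 -0.04 0 0 -9' 60 >/dev/null; python3 st.py; python3 -m inch '0 0 0 -0.01 0 0 -3; 0 0 0 -0.03 0 0 -6; 0 0 0 -0.04 0 0 -9' 60 >/dev/null; python3 st.py
```

```text
q6 0.0751 [ 0.514  -0.0462  0.147 ] [-0.3485 -0.0891  1.8974] M [0.1439 0.1991 0.2701] e6 0.431 w 0.011321436733968576 19.2
q6 -0.0834 [ 0.5141 -0.0462  0.1466] [0.1128 0.107  1.9941] M [0.059  0.1239 0.2272] e6 0.431 w 0.012160777210285939 19.575
```

```bash
python3 -m inch '0 0 0 -0.01 0 0 -3; 0 0 0 -0.03 0 0 -6; 0 0 0 -0.04 0 0 -9' 60 >/dev/null; python3 st.py
```

```text
q6 -0.2419 [ 0.5141 -0.0461  0.1462] [-1.0295  0.2458  0.2199] M [0.0495 0.1003 0.2625] e6 0.431 w 0.011733835786918908 19.95
```

```bash
python3 -m inch '0 0 0 -0.01 0 0 -3; 0 0 0 -0.03 0 0 -6; 0 0 0 -0.04 0 0 -9' 60 >/dev/null; python3 st.py; python3 -m inch '0 0 0 -0.01 0 0 -3; 0 0 0 -0.03 0 0 -6; 0 0 0 -0.04 0 0 -9' 60 >/dev/null; python3 st.py
```

```text
q6 -0.4005 [ 0.5141 -0.0461  0.1459] [-0.4982  0.1491  1.4745] M [0.0661 0.1384 0.2936] e6 0.432 w 0.011797376872790605 20.325
q6 -0.5592 [ 0.5141 -0.0461  0.1455] [-0.384  -0.4117  1.2356] M [0.0301 0.1885 0.2877] e6 0.432 w 0.011537805405261337 20.7
```

```bash
python3 -m inch '0 0 0 -0.01 0 0 -3; 0 0 0 -0.03 0 0 -6; 0 0 0 -0.04 0 0 -9' 60 >/dev/null; python3 st.py; python3 -m inch '0 0 0 -0.01 0 0 -3; 0 0 0 -0.03 0 0 -6; 0 0 0 -0.04 0 0 -9' 60 >/dev/null; python3 st.py
```

```text
q6 -0.7180 [ 0.5142 -0.0461  0.1451] [-1.0723  0.1838  0.6212] M [0.0893 0.1173 0.3049] e6 0.432 w 0.011722126522186913 21.075
q6 -0.8769 [ 0.5142 -0.0462  0.1447] [0.593  0.2557 2.0933] M [0.0187 0.0578 0.2173] e6 0.432 w 0.011502250200267307 21.45
```

```bash
python3 -m inch '0 0 0 -0.01 0 0 -3; 0 0 0 -0.03 0 0 -6; 0 0 0 -0.04 0 0 -9' 60 >/dev/null; python3 st.py; python3 -m inch '0 0 0 -0.01 0 0 -3; 0 0 0 -0.03 0 0 -6; 0 0 0 -0.04 0 0 -9' 60 >/dev/null; python3 st.py
```

```text
q6 -1.0357 [ 0.5142 -0.0462  0.1443] [-0.6368 -0.6249  1.5011] M [-0.0153  0.19    0.331 ] e6 0.412 w 0.012041119048901053 21.825
q6 -1.1945 [ 0.5142 -0.0462  0.1441] [-1.4021  1.0042  2.7652] M [0.1064 0.3511 0.3584] e6 0.349 w 0.012243960453129019 22.2
```

```bash
python3 -m inch '0 0 0 -0.01 0 0 -3; 0 0 0 -0.02 0 0 -6' 60 >/dev/null; python3 st.py; python3 -m inch '0 0 0 0 0 0 0; 0 0 0 0 0 0 0' 60 >/dev/null; python3 st.py
```

```text
q6 -1.3007 [ 0.5141 -0.0462  0.1439] [-1.0801  0.8572  3.3705] M [0.1632 0.3415 0.411 ] e6 0.300 w 0.011781869967603676 22.45
q6 -1.2995 [ 0.5141 -0.0462  0.1439] [-1.4146  1.0081  1.7804] M [0.1443 0.2447 0.311 ] e6 -0.328 w 0.011859958183186378 22.7
```

```bash
sed -i 's/return np.array(out).T$/return np.sort(np.array(out).T,1)/' fit.py
python3 -m inch '0.4 0 0 0 0 0 0; 0.4 0 0 0 0 0 0; 0.4 0 0 0.5 0 0 0; 0.4 0 0 5 0 0 0; 0.4 0 0 10.8 0 0 -8; 0.4 0 0.3 10.8 0 0 -16; 0.4 0 0.3 10.8 0 0 -24; 0.4 0 0.3 10.8 0 0 -32; 0.4 0 0.3 10.8 0 0 -32; 0.4 0 0.3 10.8 0 0 -32'
python3 - <<'E'
from box import *
f=grab_frame('wrist');np.save('l.npy',f,allow_pickle=True)
s=telemetry.get_state();print(s['q'],s['eef_pos'],s['ee_rot'],s['force'])
for n in('collar','screw','shaft_flat'):
    for r in pinpoint('wrist',n): print(n,r['location'],r['p'])
cv2.imwrite('pics/l.png',f['pixels'][:,:,::-1])
E
```

```text
t: 23.95
eef_pos: [0.5141, -0.0432, 0.2521]
ee_rot: [3.14, -0.0, 1.577]
force: [-0.0, 0.1, -0.1]
width: 0.0347
[ 0.2973  0.0774 -0.2948  0.0002 -1.1973 -1.8625] [ 0.5141 -0.0432  0.252 ] [ 3.1403 -0.0002  1.5765] [-0.1215  0.0934 -0.4703]
collar [257.3, 169.5] 0.64
shaft_flat [190.0, 167.2] 0.62
```

View pics/l.png

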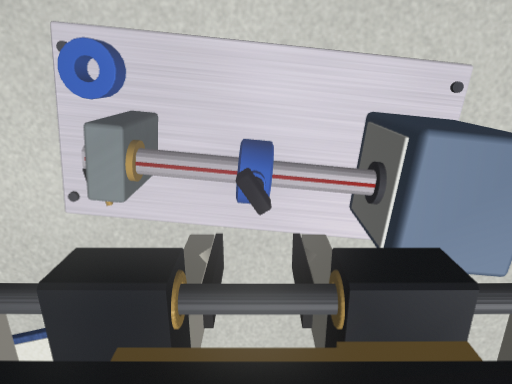

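Run:
```python
from box import *
f=np.load('l.npy',allow_pickle=True).item()
x=fitflat(f,list(range(160,225,3))+list(range(290,350,3)),140,200,thr_up=465,thr_dn=430);print(*x[:3]);x=x[0]
for sc in (.92,.95): print(fitbox(f,(228,155,285,225),sc,x[1],(x[0],-.046,.1),0,.9,rad=.0565), fitbox(f,(228,155,285,225),sc,x[1],(x[0],-.046,.1),0,.5,rad=.0565)[:2])
```

```text
[ 0.5102 -0.09    0.3127] [-3.138  -0.0001  4.9826] [0.0979 0.081  0.0985]
(array([0.0497, 0.6529, 0.0378]), np.float64(0.09330035971223022), np.int64(834)) (array([0.049 , 0.6506, 0.0411]), np.float64(0.09367505995203837))
(array([0.0464, 0.6678, 0.0585]), np.float64(0.11675659472422062), np.int64(834)) (array([0.0455, 0.6565, 0.0487]), np.float64(0.11413369304556355))
```

Run:
```python
from box import *
f=np.load('l.npy',allow_pickle=True).item();im=f['pixels'].astype(int)
for c in(200,310): print([(r,int(im[r,c].sum())) for r in range(142,205)])
```

```text
[(142, 622), (143, 627), (144, 624), (145, 630), (146, 623), (147, 609), (148, 598), (149, 601), (150, 608), (151, 607), (152, 599), (153, 526), (154, 320), (155, 342), (156, 360), (157, 369), (158, 410), (159, 435), (160, 435), (161, 445), (162, 491), (163, 527), (164, 524), (165, 535), (166, 531), (167, 471), (168, 283), (169, 284), (170, 301), (171, 418), (172, 535), (173, 522), (174, 521), (175, 517), (176, 492), (177, 473), (178, 461), (179, 477), (180, 577), (181, 604), (182, 599), (183, 600), (184, 603), (185, 612), (186, 607), (187, 611), (188, 608), (189, 611), (190, 606), (191, 599), (192, 600), (193, 613), (194, 617), (195, 615), (196, 616), (197, 619), (198, 613), (199, 611), (200, 618), (201, 620), (202, 611), (203, 610), (204, 604)]
[(142, 622), (143, 626), (144, 626), (145, 628), (146, 628), (147, 630), (148, 621), (149, 619), (150, 631), (151, 627), (152, 617), (153, 621), (154, 624), (155, 632), (156, 639), (157, 630), (158, 613), (159, 618), (160, 635), (161, 622), (162, 614), (163, 553), (164, 362), (165, 321), (166, 353), (167, 359), (168, 392), (169, 434), (170, 432), (171, 435), (172, 483), (173, 559), (174, 561), (175, 573), (176, 580), (177, 516), (178, 312), (179, 272), (180, 271), (181, 403), (182, 553), (183, 553), (184, 557), (185, 563), (186, 532), (187, 468), (188, 461), (189, 485), (190, 588), (191, 627), (192, 625), (193, 626), (194, 633), (195, 628), (196, 630), (197, 625), (198, 623), (199, 644), (200, 638), (201, 621), (202, 621), (203, 627), (204, 630)]
```

Run:
```python
from box import *
f=np.load('l.npy',allow_pickle=True).item()
x=fitflat(f,list(range(160,225,3))+list(range(290,350,3)),140,200,thr_up=465,thr_dn=540);print(*x[:3]);x=x[0]
for sc in (.9,.95): print(fitbox(f,(228,155,285,225),sc,x[1],(x[0],-.046,.1),0,.65,rad=.0565)[:2])
```

```text
[ 0.5134 -0.0905 -0.0177] [ 0.1701  0.     -0.1762] [0.0955 0.0738 0.1169]
(array([-0.0075,  0.6768, -0.0127]), np.float64(0.09517386091127099))
(array([-0.0075,  0.6524,  0.0137]), np.float64(0.09877098321342925))
```

```bash
python3 -c "
from station import arm;print(arm.job_done())"
```

```text
the job is handed in; nothing more can be done
None
```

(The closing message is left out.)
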